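# Retune a garage-door receiver with the plastic tuning tool

## Robot

A 6-joint arm with a two-finger parallel gripper is mounted at the origin on the work surface. World frame = base frame: x ahead of the robot, y to its left, z up, the work surface at z = 0. Lengths are in m, angles in rad, forces in N, time in s.
With the tool pointing down it reaches from about 0.35 to 0.775 m from the base axis. Payload 7.3 kg.
Tool frame: the origin (TCP) lies on the centre line of the jaws, within the pads' length; the fingertips stand 17 mm ahead of it and the grasp point (between the pads) lies 2 mm behind it (robot.tip_extent is the distance from the TCP to the fingertips, in m); z points along the fingers, y is the line along which they close (so a half turn about z gives the same grasp; the last joint's range is limited). The gripper opens to 92 mm and grips with 3 to 60 N. Pads are 19 mm wide; open, the fingers measure 130 mm over their backs; the gripper's body (75 mm by 190 mm) begins 47 mm behind the grasp point.
Start: joints at [-1.422, 0.342, 1.524, -0, 1.275, -0.146], TCP at [0.153, -0.502, 0.244] pointing down, gripper open.
Joint ranges: [-2.53, 2.53], [-0.77, 2.02], [0.04, 2.7], [-1, 4.14], [0.28, 2.66], [-3.11, 3.11]. Speed limits (rad/s): [2.57, 2.57, 3.14, 3.14, 3.14, 3.14].

## Interface

Orientations are given as [roll, pitch, yaw] about the fixed x, y, z axes, in that order (R = Rz(yaw) Ry(pitch) Rx(roll)).
In Python, from cell import robot gives the robot as it stands.
- The arm moves only by the tool step_arm, never from a script. Its argument "motion" is a list of rows, each a list of 2 entries, a list of its own where there are three numbers: the shift along the tool's x, y, z in units of 60 mm (1.0 is 60 mm), then the turn about the tool's z in rad. In form: [[[x, y, z], spin], ...]. A call has 1 to 10 rows; each row is the pose to reach, as a shift and turn from the pose commanded when the call began, along the tool's axes at that moment; what a row does not reach only later rows make up. A row lasts 1/8 s, in which the tool goes at most 62.5 mm and 10.7 degrees, less where a joint would pass 70% of its speed; a pose out of reach is approached as far as the arm can. A call with a gripper value outside its range is refused whole. "hand" is the closure in counts, from 0 (fully open) to 255 (shut), set as the call begins (left out, the last holds). The fingers move at their own pace and stop on an object; "squeeze" is the grip in N (left out, the last holds). Time passes only in rows, so rows that repeat a pose let the fingers close. It gives the time, the measured TCP pose, the force, the opening and the grip force at its end, in the units of the state.
- robot.observe(): the state, without advancing time (a new reading comes with each control period).
- robot.read_camera(name): name is "scene" or "top" or "wrist"; returns a dict with "pixels" (420x560x3 uint8, red, green, blue), "intrinsics" (3x3 intrinsics, pixels), "xyz" and "rotation" of the camera in the world; the wrist camera has in their place "T_tool_cam" (4x4, takes a point from camera to tool coordinates, whose origin is the TCP and whose axes are the flange's). Camera axes: x right, y up, looking along -z (the intrinsics and any distortion apply to the point x, -y, -z); pixel columns grow to the right and rows downward; lengths in m; the calibration is good to about 2 mm. A picture is of the moment at which its call begins: read the wrist's pose just before it. There is no depth.
- robot.hand_in(): hands the job in; it is judged then, once.
The state is a dict: "time": time; "qpos": joint angles; "qvel": joint speeds; "joint_efforts": joint torques, N m; "tool_pos": TCP position; "tool_rot": TCP orientation; "contact_force": force on the tool from outside, world axes, zero at the start; "torque": the same for the moment, N m; "opening": finger opening in m; "grip_force": force on a finger pad.
Only numpy, scipy, OpenCV 4.12 (cv2) and the standard library are available. Lean on these libraries where they do the work, as an engineer would, in place of code of your own. Each camera call takes 0.05 s, during which the arm holds its last target. There are 200 camera calls.

## Task

Pick up the yellow plastic tuning tool, put its blade into the slot of the blue trimmer on the white garage-door receiver and turn the trimmer clockwise until its white arrow points at the green mark on the box. Then stand the tool upright in its wooden stand again and let go.

Things in the scene. Friction and masses are not known exactly. Their poses are not given: they have to be found in the camera images.
- tuner_grip (a point): Centre of the yellow tool's square handle (22 x 22 x 60 mm, flat sides square to x and y); z up along the tool, which starts upright, blade down, in its pale wooden stand. Flange (52 mm wide, 6 thick) 30 to 36 mm below this point, then 16 mm shank, then blade 20 mm wide (along x), 5 thick (along y; 3 at the tip), tip 82 mm below. Black stripes on handle top and flange run along the blade (x). 40 to 85 g.
- slot (a point): On the blue trimmer's axis, at its slot's floor, 49 mm above the table; turns with it. x along the slot to the white arrow, z up. Head 48 mm wide, top 12 mm above this point; slot right across, 7 mm wide, bevelled to 15 at the top 4 mm; blade play 6 deg each way. On a fixed white box 130 x 110 x 45 mm; green mark on it 48 mm from the axis. The grey box with a red trimmer is a bystander.
- trimmer (a joint): Turn of the blue trimmer in rad, counted anticlockwise seen from above: 0 when the white arrow points at the green mark; it starts at 0.6 to 1.2 and must be turned clockwise, down to 0. End stops at -0.5 and 1.6. It turns stiffly (about 0.03 N m) and stays where it is left.
- tuner_home (a point): Handle centre when the tool hangs in its pale wooden stand: 94 mm above the table, 36 mm above the centre of the hole's mouth. The stand is a fixed block 70 x 70 x 58 mm with an upright round hole 36 mm wide right through; the tool's flange rests on its top, at any yaw.
Not all that is in view belongs to the job. What is meant by the part that bears tuner_grip is not turquoise, and is the larger of those in its own colour. Leave any pink look-alike of the part that bears slot alone.

How it is judged:
By the outcome, as a careful person would: the job done as asked, in the order asked, and still so for the second after the job is handed in, with the robot touching nothing.
It also fails if it takes over 48 s, if anything falls off the work surface, if the arm or the gripper's body presses on something with over 40 N, if the wrist force passes 120 N, or if a joint passes its speed limit or range.

## Working session

There is one attempt and no reset: what is moved stays moved. The work goes in short steps, Python scripts to look and compute and a tool call to move; the robot and the scene stay as the last step left them, time stands still between calls to the robot, and variables do not carry over. Pictures are saved under pics/ and viewed, at most 10 in all, crops included, and the job is handed in when it is done.

Besides the shell and the picture viewer there is one more tool, called after ">>>" as a command line: name --argument value ..., lists and objects as JSON in quotes. step_arm: Moves the arm, as the interface text tells. Its arguments: {"type":"object","properties":{"motion":{"type":"array"},"hand":{"type":"number"},"squeeze":{"type":"number"}},"required":["motion"]}

```bash
mkdir -p pics; ls
python3 - <<'E'
from cell import robot
import cv2
for n in("scene","top"):
    c=robot.read_camera(n);cv2.imwrite(f"pics/{n}0.png",c["pixels"][:,:,::-1]);print(n,c["intrinsics"],c["xyz"],c["rotation"],[k for k in c])
print(robot.observe())
E
```

```text
pics
scene [[400.86476202   0.         279.4325045 ]
 [  0.         400.86476202 214.31197975]
 [  0.           0.           1.        ]] [1.02036698 0.229693   0.77124294] [ 7.25197507e-01 -9.04762008e-04  2.24325229e+00] ['pixels', 'intrinsics', 'xyz', 'rotation']
top [[382.7802714    0.         280.38150342]
 [  0.         382.7802714  215.79474118]
 [  0.           0.           1.        ]] [ 0.48922266 -0.15003257  0.90779126] [ 0.08461622  0.02069324 -1.5936242 ] ['pixels', 'intrinsics', 'xyz', 'rotation']
{'time': 0.1, 'qpos': array([-1.42196068e+00,  3.42625647e-01,  1.52488303e+00,  4.16325932e-05,
        1.27539465e+00, -1.46020215e-01]), 'qvel': array([-1.45270182e-03, -3.01015654e-03, -1.40057192e-03, -2.46254136e-04,
       -1.20712074e-06, -5.25927256e-04]), 'joint_efforts': array([ 1.81627984e-03, -4.32004738e+01, -2.44694138e+01,  7.19330111e-02,
        5.26359421e-02, -4.56839030e-05]), 'tool_pos': array([ 0.15254079, -0.5020163 ,  0.24314209]), 'tool_rot': array([-3.14030173e+00, -2.30094467e-04,  2.94843570e-01]), 'contact_force': array([-0.31611789, -0.14319224,  0.26953949]), 'torque': array([-0.02025962,  0.04440622,  0.00119016]), 'grip_force': 0.0, 'opening': 0.09163757060378307}
```

View pics/top0.png

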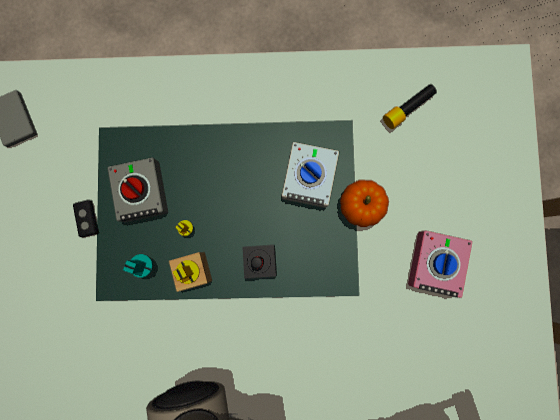

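View pics/scene0.png

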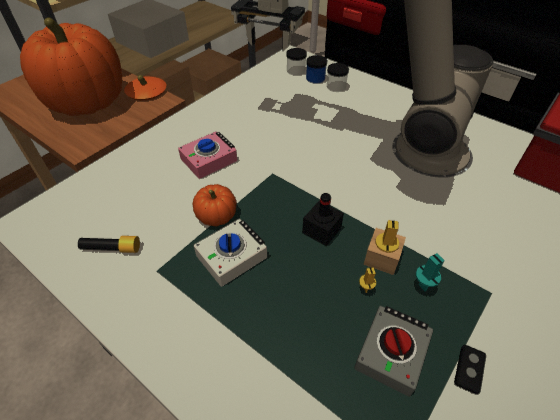

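The top view has four things that could pass for the tool: the yellow tool in the pale stand (187,270), a smaller yellow one (185,228), a turquoise one (138,265) and the yellow torch head (394,118). By the description I choose (187,270). The trimmer is the blue one on the white box at (311,172). The pink look-alike is at (445,263) and the red bystander at (134,188). I'll check the choice in a close crop and measure.

```bash
cat > h.py <<'E'
from cell import robot
import cv2, numpy as np
from scipy.spatial.transform import Rotation as R
def look(n):
    """Picture plus camera pose: dict im (BGR), K, p, M (cam->world)"""
    s=robot.observe(); c=robot.read_camera(n); d=dict(im=c["pixels"][:,:,::-1].copy(),K=c["intrinsics"])
    if n=="wrist":
        T=np.array(c["T_tool_cam"]); W=R.from_euler("xyz",s["tool_rot"]).as_matrix()
        d["M"]=W@T[:3,:3]; d["p"]=s["tool_pos"]+W@T[:3,3]
    else: d["M"]=R.from_euler("xyz",c["rotation"]).as_matrix(); d["p"]=np.array(c["xyz"])
    return d
def ray(d,u): 
    v=np.linalg.inv(d["K"])@[u[0],u[1],1]; return d["M"]@[v[0],-v[1],-v[2]]
def plane(d,u,z): r=ray(d,u); return d["p"]+r*(z-d["p"][2])/r[2]
def proj(d,P): 
    q=d["M"].T@(np.array(P)-d["p"]); v=d["K"]@[q[0],-q[1],-q[2]]; return v[:2]/v[2]
def cross(d1,u1,d2,u2):
    a,b=ray(d1,u1),ray(d2,u2); t=np.linalg.lstsq(np.c_[a,-b],d2["p"]-d1["p"],rcond=None)[0]
    x,y=d1["p"]+a*t[0],d2["p"]+b*t[1]; return (x+y)/2,np.linalg.norm(x-y)
def blobs(im,lo,hi,amin=30):
    m=cv2.inRange(cv2.cvtColor(im,cv2.COLOR_BGR2HSV),np.array(lo),np.array(hi))
    n,l,s,c=cv2.connectedComponentsWithStats(m)
    return [(c[i].round(1),s[i]) for i in range(1,n) if s[i][4]>=amin],m,l
BLUE=((100,120,60),(125,255,255)); YEL=((23,150,100),(33,255,255)); GRN=((50,150,80),(75,255,255))
E
python3 - <<'E'
from h import *
D={n:look(n) for n in("top","scene")}
for n,d in D.items():
    for k,c in dict(B=BLUE,Y=YEL,G=GRN).items():
        print(n,k,[(tuple(b[0]),tuple(b[1])) for b in blobs(d["im"],*c,15)[0]])
d=D["top"]; print("blue@.061",plane(d,(311,172),.061),"tool@.124",plane(d,(187,270),.124))
a=cv2.resize(D["top"]["im"][200:300,115:225],None,fx=5,fy=5,interpolation=2)[:,:400]
a=cv2.resize(D["top"]["im"][205:295,115:225],(400,327),interpolation=2); b=cv2.resize(D["scene"]["im"][205:305,345:455],(400,327),interpolation=2)
cv2.imwrite("pics/crop.png",np.hstack([a,b]))
E
```

```text
top B [((np.float64(314.2), np.float64(168.1)), (np.int32(305), np.int32(162), np.int32(17), np.int32(16), np.int32(145))), ((np.float64(306.7), np.float64(175.9)), (np.int32(300), np.int32(167), np.int32(17), np.int32(16), np.int32(150))), ((np.float64(439.8), np.float64(262.6)), (np.int32(435), np.int32(254), np.int32(11), np.int32(20), np.int32(152))), ((np.float64(450.7), np.float64(265.0)), (np.int32(445), np.int32(254), np.int32(12), np.int32(21), np.int32(176)))]
top Y [((np.float64(395.8), np.float64(114.7)), (np.int32(388), np.int32(107), np.int32(17), np.int32(17), np.int32(150))), ((np.float64(184.6), np.float64(226.7)), (np.int32(176), np.int32(220), np.int32(17), np.int32(16), np.int32(144))), ((np.float64(192.3), np.float64(268.4)), (np.int32(183), np.int32(260), np.int32(16), np.int32(22), np.int32(169))), ((np.float64(180.5), np.float64(273.8)), (np.int32(173), np.int32(263), np.int32(18), np.int32(21), np.int32(136)))]
top G [((np.float64(314.2), np.float64(152.6)), (np.int32(312), np.int32(149), np.int32(5), np.int32(8), np.int32(28))), ((np.float64(130.5), np.float
[... 1342 characters left out ...]
.int32(6), np.int32(15))), ((np.float64(372.8), np.float64(270.2)), (np.int32(371), np.int32(268), np.int32(4), np.int32(6), np.int32(16))), ((np.float64(363.0), np.float64(282.0)), (np.int32(360), np.int32(275), np.int32(9), np.int32(13), np.int32(55))), ((np.float64(372.4), np.float64(284.8)), (np.int32(370), np.int32(283), np.int32(6), np.int32(5), np.int32(21)))]
scene G [((np.float64(211.1), np.float64(255.8)), (np.int32(208), np.int32(254), np.int32(7), np.int32(5), np.int32(19))), ((np.float64(388.2), np.float64(365.8)), (np.int32(385), np.int32(361), np.int32(7), np.int32(10), np.int32(45)))]
blue@.061 [ 0.65812482 -0.20493521  0.061     ] tool@.124 [0.44974186 0.05779961 0.124     ]
```

View pics/crop.png

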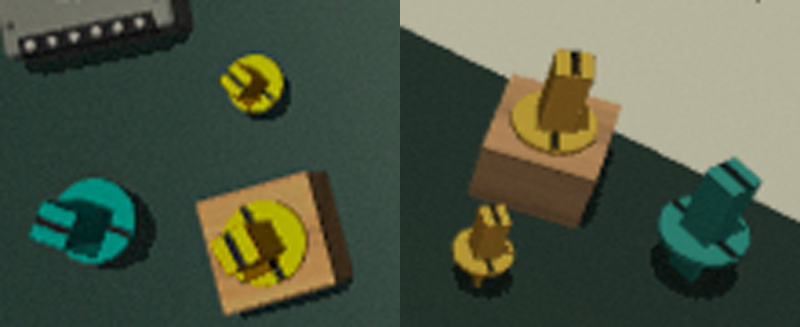

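The crop confirms it: the larger yellow tool sits in the pale stand, handle top at about (180,275) in the top view, with its stripe leaning. The smaller yellow one and the turquoise one stand free.

```bash
cat >> h.py <<'E'
def move(P,yaw=None):
    """Shift in tool units (60 mm) and spin from the present pose to P, yaw"""
    s=robot.observe(); W=R.from_euler("xyz",s["tool_rot"]).as_matrix()
    u=W.T@(np.array(P)-s["tool_pos"])/.06
    print("units",u.round(3),"spin",None if yaw is None else round((s["tool_rot"][2]-yaw+np.pi)%(2*np.pi)-np.pi,3))
E
python3 - <<'E'
from h import *
t=look("top");s=look("scene")
print("handle top",cross(t,(180.4,275.5),s,(393.1,224.3)),"flange",plane(t,(187,271.9),.064))
print("trimmer",cross(t,(310.6,172),s,(229,241)),"green",plane(t,(314.2,152.6),.045))
print(robot.read_camera("wrist")["T_tool_cam"],look("wrist")["K"])
move((.455,.055,.26))
E
```

```text
handle top (array([0.43758845, 0.07498214, 0.11595622]), np.float64(0.0030453420191300425)) flange [0.44257999 0.07371808 0.064     ]
trimmer (array([ 0.65846605, -0.20365954,  0.05681157]), np.float64(0.0016368987943132013)) green [ 0.70613022 -0.21462051  0.045     ]
[[-4.90757261e-04  9.60245647e-01  2.79155973e-01  7.52421552e-02]
 [ 9.99999649e-01  2.81808281e-04  7.88634082e-04 -1.33454310e-03]
 [ 6.78613979e-04  2.79156262e-01 -9.60245448e-01 -1.42730285e-01]
 [ 0.00000000e+00  0.00000000e+00  0.00000000e+00  1.00000000e+00]] [[324.24678482   0.         281.6074906 ]
 [  0.         324.24678482 212.35686448]
 [  0.           0.           1.        ]]
units [ 7.522 -7.424 -0.272] spin None
```

>>> step_arm --motion '[[[0.7, -0.7, 0], 0], [[1.4, -1.5, 0], 0], [[2.1, -2.3, 0], 0], [[3, -3.2, 0], -0.05], [[3.9, -4.1, 0], -0.1], [[4.8, -5, 0], -0.15], [[5.7, -5.9, 0], -0.2], [[6.5, -6.8, 0], -0.25], [[7.1, -7.5, 0], -0.265], [[7.4, -7.8, 0], -0.265]]' --hand 0 --squeeze 25

```text
time: 1.65
tool_pos: [0.4318, 0.0555, 0.244]
tool_rot: [3.141, -0.001, 0.56]
contact_force: [1.1, -0.9, 0.6]
opening: 0.0919
grip_force: 0.0
```

>>> step_arm --motion '[[[0, 0, 0], 0], [[0, 0, 0], 0], [[0, 0, 0], 0]]'

```text
time: 2.02
tool_pos: [0.4308, 0.0522, 0.2437]
tool_rot: [3.141, 0.0, 0.558]
contact_force: [-0.3, -0.3, -0.1]
opening: 0.0919
grip_force: 0.0
```

Run:
```python
from h import *
d=look("wrist");cv2.imwrite("pics/w1.png",d["im"])
s=robot.observe();print(s["time"],s["tool_pos"],s["tool_rot"])
print(proj(d,(.441,.074,.124)),proj(d,(.441,.074,.064)))
B,m,l=blobs(d["im"],*YEL,30);print([(tuple(b[0]),b[1].tolist()) for b in B])
```

```text
2.075 [0.43088538 0.05207898 0.24380972] [3.14132095e+00 8.25053534e-05 5.57320254e-01]
[267.50637577 188.04690829] [270.03425451 175.64267311]
[((np.float64(295.1), np.float64(85.7)), [291, 77, 13, 16, 35]), ((np.float64(252.4), np.float64(162.4)), [242, 148, 26, 38, 325]), ((np.float64(278.9), np.float64(181.6)), [267, 158, 27, 40, 445]), ((np.float64(256.8), np.float64(184.7)), [252, 173, 13, 25, 230])]
```

View pics/w1.png

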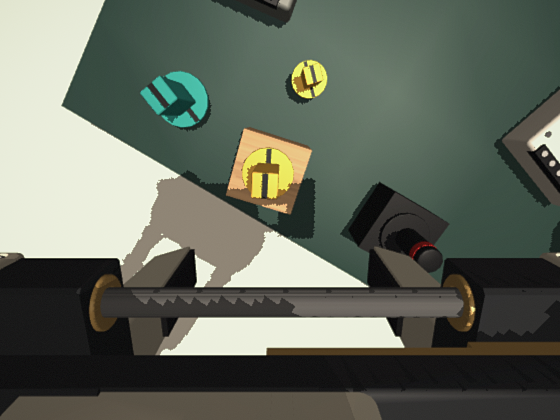

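The wrist view shows the yellow tool in its stand, handle top near (265,186), with its stripe almost along the image vertical. I'll fit the stripe for yaw.

Run:
```python
from h import *
d=look("wrist");im=d["im"];hsv=cv2.cvtColor(im,cv2.COLOR_BGR2HSV)
dark=hsv[:,:,2]<60
def stripe(r0,r1,z):
    ys,xs=np.nonzero(dark[r0:r1,250:282]);P=np.array([plane(d,(x+250,y+r0),z)[:2] for x,y in zip(xs,ys)])
    c=P.mean(0);v=np.linalg.svd(P-c)[2][0];print(len(P),"c",c,"yaw",np.arctan(v[1]/v[0]),"img",xs.mean()+250,ys.mean()+r0);return c
stripe(176,197,.124)
stripe(151,162,.064)
c=plane(d,(265,186),.124);print(c)
cv2.imwrite("pics/w1c.png",cv2.resize(im[120:220,220:320],(600,600),interpolation=cv2.INTER_CUBIC))
```

```text
57 c [0.44010808 0.07656414] yaw 0.48570381100418225 img 264.12280701754383 187.33333333333334<stdin>:6: RuntimeWarning: Mean of empty slice.
  ret = ret.dtype.type(ret / rcount)
Traceback (most recent call last):
numpy.linalg.LinAlgError: 1-dimensional array given. Array must be at least two-dimensional
```

>>> step_arm --motion '[[[0.34, -0.27, 0], 0.07], [[0.34, -0.27, 0.5], 0.07], [[0.34, -0.27, 1.0], 0.07], [[0.34, -0.27, 1.4], 0.07], [[0.34, -0.27, 1.4], 0.07], [[0.34, -0.27, 1.4], 0.07]]'

```text
time: 2.88
tool_pos: [0.4405, 0.0774, 0.1607]
tool_rot: [3.141, -0.001, 0.489]
contact_force: [0.1, 1.0, -0.1]
opening: 0.0919
grip_force: 0.0
```

Run:
```python
from h import *
d=look("wrist");im=d["im"];s=robot.observe();print(s["tool_pos"],s["tool_rot"])
print(proj(d,(.440,.0765,.124)));move((.44,.0765,.094),.486)
cv2.imwrite("pics/w2.png",im)
```

```text
[0.44059362 0.07753873 0.16083723] [ 3.14053328e+00 -1.83246266e-03  4.88914211e-01]
[285.00722316 251.38285089]
units [-0.019  0.009  1.114] spin 0.003
```

View pics/w2.png

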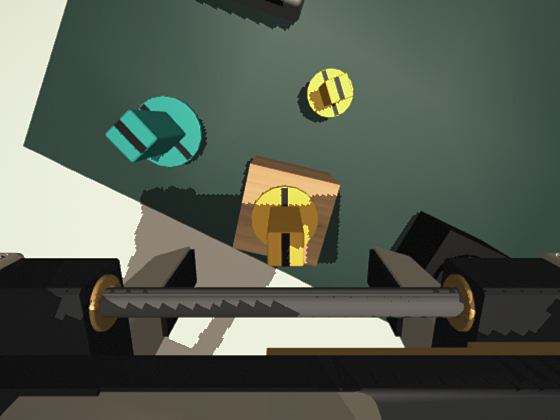

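The handle top is at (286,249), where predicted, and both stripes are vertical. I'll go down and grip.

>>> step_arm --motion '[[[-0.02, 0, 0.5], 0], [[-0.02, 0, 0.9], 0], [[-0.02, 0, 1.1], 0], [[-0.02, 0, 1.1], 0]]'

```text
time: 3.42
tool_pos: [0.4389, 0.0773, 0.0938]
tool_rot: [3.142, 0.0, 0.49]
contact_force: [-1.3, 0.1, 1.2]
opening: 0.0919
grip_force: 0.0
```

>>> step_arm --motion '[[[0, 0, 0], 0], [[0, 0, 0], 0], [[0, 0, 0], 0], [[0, 0, 0], 0], [[0, 0, 0], 0], [[0, 0, 0], 0], [[0, 0, 0], 0]]' --hand 255 --squeeze 30

```text
time: 4.3
tool_pos: [0.4388, 0.0774, 0.0937]
tool_rot: [3.142, 0.0, 0.49]
contact_force: [-0.1, 0.3, 0.5]
opening: 0.0265
grip_force: 0.2
```

>>> step_arm --motion '[[[0, 0, 0], 0], [[0, 0, 0], 0], [[0, 0, 0], 0]]'

```text
time: 4.68
tool_pos: [0.4388, 0.0774, 0.0937]
tool_rot: [3.142, 0.0, 0.49]
contact_force: [0.2, -0.3, 0.1]
opening: 0.0215
grip_force: 30.0
```

>>> step_arm --motion '[[[0, 0, -0.2], 0], [[0, 0, -0.6], 0], [[0, 0, -1.1], 0], [[0, 0, -1.7], 0], [[0, 0, -2.0], 0], [[0, 0, -2.0], 0], [[0, 0, -2.0], 0]]'

```text
time: 5.55
tool_pos: [0.4382, 0.0774, 0.2132]
tool_rot: [-3.141, 0.001, 0.49]
contact_force: [-0.3, -0.3, -0.7]
opening: 0.0219
grip_force: 30.0
```

Run:
```python
from h import *
s=robot.observe();print(s["time"],s["tool_pos"],s["tool_rot"],s["opening"])
d=look("wrist");cv2.imwrite("pics/w3.png",d["im"])
move((.6585-.03,-.204,.215),.78)
```

```text
5.55 [0.43824305 0.07739086 0.2131745 ] [-3.14112671e+00  9.92289825e-04  4.89785624e-01] 0.021853349714323518
units [ 0.594  5.63  -0.04 ] spin -0.29
```

Run:
```python
from h import *
move((.616,-.246,.213),.78)
```

```text
units [ 0.081  6.15  -0.007] spin -0.29
```

>>> step_arm --motion '[[[0, 0.5, 0], 0], [[0, 1.2, 0], 0], [[0, 2, 0], -0.05], [[0, 2.8, 0], -0.1], [[0, 3.6, 0], -0.15], [[0, 4.4, 0], -0.2], [[0, 5.2, 0], -0.25], [[0.08, 5.8, 0], -0.29], [[0.08, 6.15, 0], -0.29], [[0.08, 6.15, 0], -0.29]]'

```text
time: 6.85
tool_pos: [0.6163, -0.247, 0.2115]
tool_rot: [-3.139, 0.001, 0.778]
contact_force: [-1.0, 0.3, -0.9]
opening: 0.0219
grip_force: 30.0
```

>>> step_arm --motion '[[[0, 0, 0], 0], [[0, 0, 0], 0]]'

```text
time: 7.1
tool_pos: [0.6163, -0.245, 0.2137]
tool_rot: [-3.141, 0.0, 0.781]
contact_force: [-0.2, -1.3, -0.9]
opening: 0.0217
grip_force: 30.0
```

Run:
```python
from h import *
s=robot.observe();d=look("wrist");cv2.imwrite("pics/w4.png",d["im"]);print(s["time"],s["tool_pos"],s["tool_rot"])
print("pred",proj(d,(.6585,-.204,.061)),"tip",proj(d,s["tool_pos"]-[0,0,.0817]))
for k in (BLUE,GRN): print([(b[0].tolist(),b[1].tolist(),plane(d,b[0],.061 if k is BLUE else .045).round(4)) for b in blobs(d["im"],*k,40)[0]])
```

```text
7.1 [ 0.61633233 -0.2449505   0.21374769] [-3.14109500e+00  9.85734613e-05  7.80693022e-01]
pred [283.94104789 138.19880499] tip [283.57748207 226.43432705]
[([267.7, 135.6], [255, 109, 23, 53, 945], array([ 0.65  , -0.1922,  0.061 ])), ([294.2, 135.5], [285, 110, 23, 52, 935], array([ 0.6666, -0.2088,  0.061 ]))]
[]
```

View pics/w4.png

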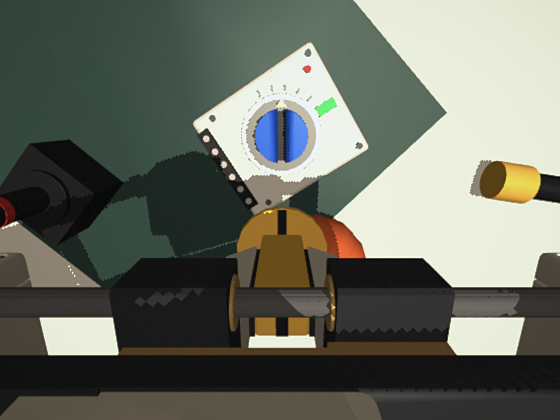

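Wrist view: the white arrow at (281,103) is at the slot's upper end, so the slot lies nearly along the image vertical at column 281. The green mark is at (327,105), clockwise of the arrow, and the held tool's stripes are at column 282.

```bash
cat >> h.py <<'E'
def slot(d,u,r=22,vmax=70):
    hsv=cv2.cvtColor(d["im"],cv2.COLOR_BGR2HSV); y,x=np.mgrid[:420,:560]
    m=(hsv[:,:,2]<vmax)&((x-u[0])**2+(y-u[1])**2<r*r); ys,xs=np.nonzero(m)
    P=np.array([plane(d,q,.061)[:2] for q in zip(xs,ys)]);c=P.mean(0);v=np.linalg.svd(P-c,full_matrices=False)[2][0]
    return len(P),c,np.arctan2(v[1],v[0])
E
python3 - <<'E'
from h import *
d=look("wrist");print(slot(d,(281,135.5)))
G=blobs(d["im"],(45,80,80),(75,255,255),40)[0];print([(b[0],plane(d,b[0],.045)) for b in G])
c=plane(d,(281,135.5),.061);print(c);
g=plane(d,G[0][0],.045);print("green dir",np.arctan2(*(g-c)[1::-1]),np.hypot(*(g-c)[:2]))
a=plane(d,(281,103),.05)-c;print("arrow",np.arctan2(a[1],a[0]))
move(tuple(c[:2])+(.155,))
E
```

```text
(90, array([ 0.66045342, -0.20167621]), np.float64(-2.353611101843976))
[(array([325.3, 106.4]), array([ 0.70479084, -0.21173005,  0.045     ]))]
[ 0.65847187 -0.20063809  0.061     ]
green dir -0.23504296695128418 0.047628551648918396
arrow 0.7807226662623709
units [ 1.019 -0.035  0.984] spin None
```

>>> step_arm --motion '[[[0.3, -0.03, 0], -0.01], [[0.7, -0.04, 0], -0.01], [[1.02, -0.04, 0.3], -0.01], [[1.02, -0.04, 0.7], -0.01], [[1.02, -0.04, 0.95], -0.01], [[1.02, -0.04, 0.95], -0.01], [[1.02, -0.04, 0.95], -0.01]]'

```text
time: 8.07
tool_pos: [0.6589, -0.2015, 0.1574]
tool_rot: [3.14, -0.0, 0.79]
contact_force: [-0.3, -0.2, 0.1]
opening: 0.0221
grip_force: 30.0
```

Run:
```python
from h import *
s=robot.observe();print(s["time"],s["tool_rot"],s["contact_force"]);move((.6585,-.2006,.1315),.788)
d=look("scene");c=d["im"][170:310,165:305]
w=look("wrist");e=w["im"][60:260,180:380]
cv2.imwrite("pics/s5.png",np.hstack([cv2.resize(c,(400,400),interpolation=2),cv2.resize(e,(400,400),interpolation=2)]))
```

```text
8.075 [ 3.14030863e+00 -4.11310614e-04  7.89552562e-01] [-0.31185704 -0.21211705  0.14781289]
units [ 0.006 -0.016  0.431] spin 0.002
```

View pics/s5.png

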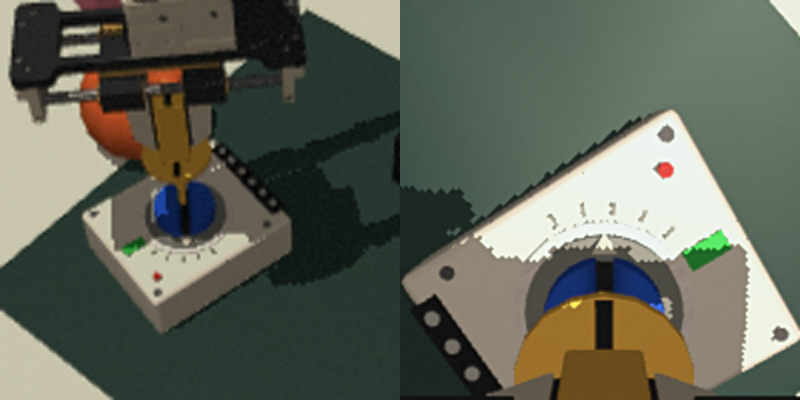

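The blade is over the slot and in line with it: the flange stripe runs straight on from the slot, which ends at the arrow. I'll lower it in.

>>> step_arm --motion '[[[0, -0.01, 0.1], 0], [[0, -0.01, 0.2], 0], [[0, -0.01, 0.3], 0], [[0, -0.01, 0.38], 0], [[0, -0.01, 0.41], 0], [[0, -0.01, 0.41], 0]]'

```text
time: 8.93
tool_pos: [0.6582, -0.2011, 0.132]
tool_rot: [3.141, -0.0, 0.79]
contact_force: [1.2, -1.9, -1.0]
opening: 0.022
grip_force: 30.0
```

>>> step_arm --motion '[[[0, 0, 0], 0.1], [[0, 0, 0], 0.2], [[0, 0, 0], 0.3], [[0, 0, 0], 0.4], [[0, 0, 0], 0.5], [[0, 0, 0], 0.6], [[0, 0, 0], 0.7], [[0, 0, 0], 0.8], [[0, 0, 0], 0.9], [[0, 0, 0], 1.0]]'

```text
time: 10.18
tool_pos: [0.6585, -0.2017, 0.1322]
tool_rot: [3.14, -0.002, -0.214]
contact_force: [3.2, -4.1, -2.6]
opening: 0.0216
grip_force: 30.0
```

>>> step_arm --motion '[[[0, 0, 0], 0.05], [[0, 0, 0], 0.08], [[0, 0, 0], 0.08]]'

```text
time: 10.55
tool_pos: [0.6582, -0.2016, 0.1323]
tool_rot: [3.14, -0.001, -0.29]
contact_force: [1.8, -5.4, -1.2]
opening: 0.0218
grip_force: 30.0
```

Run:
```python
from h import *
s=robot.observe();print(s["time"],s["tool_pos"],s["tool_rot"],s["torque"])
d=look("wrist");e=d["im"][60:240,180:380]
c=(.6585,-.2006)
for n,a in(("green",-.235),("g+.1",-.135)): print(n,proj(d,(c[0]+.030*np.cos(a),c[1]+.030*np.sin(a),.049)))
cv2.imwrite("pics/w6.png",cv2.resize(e,(666,600),interpolation=2))
```

```text
10.55 [ 0.65820101 -0.20159771  0.13228232] [ 3.14040434e+00 -1.04604123e-03 -2.90035624e-01] [-1.08137654 -0.47125804  0.02499353]
green [279.36890953 183.66841854]
g+.1 [275.1584176  184.10840608]
```

View pics/w6.png

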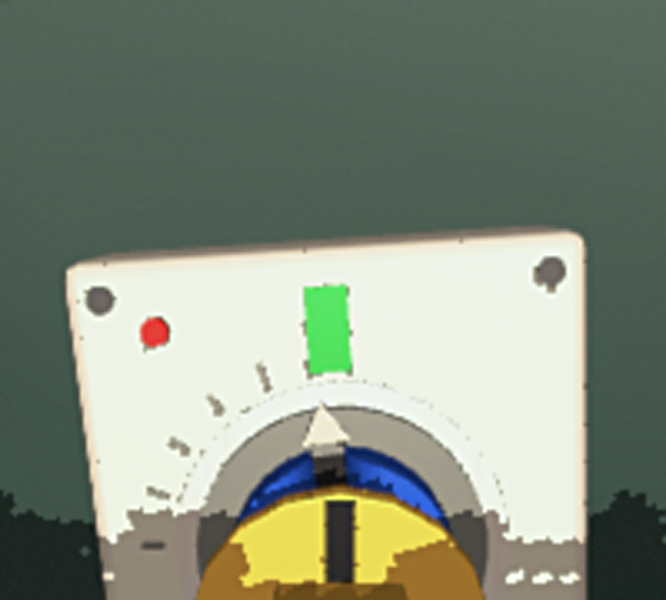

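The arrow tip, at crop (322,404), is slightly left of the green mark's centre line (crop ~331). About 0.06 rad remains.

>>> step_arm --motion '[[[0, 0, 0], 0.03], [[0, 0, 0], 0.06], [[0, 0, 0], 0.06], [[0, 0, 0], 0.06]]'

```text
time: 11.1
tool_pos: [0.6581, -0.2016, 0.1323]
tool_rot: [3.141, -0.001, -0.35]
contact_force: [2.3, -4.8, -2.3]
opening: 0.0216
grip_force: 30.0
```

```bash
cat > arrow.py <<'E'
from h import *
s=robot.observe();print(s["time"],s["tool_rot"])
d=look("wrist");im=d["im"];hsv=cv2.cvtColor(im,cv2.COLOR_BGR2HSV)
c=np.array([.6585,-.2006])
def pol(m,z,r0,r1):
    ys,xs=np.nonzero(m);P=np.array([plane(d,q,z)[:2] for q in zip(xs,ys)])-c
    r=np.hypot(*P.T);a=np.arctan2(P[:,1],P[:,0]);k=(r>r0)&(r<r1)&(abs(a+.235)<.25);return k.sum(),a[k].mean().round(3),r[k].mean().round(4)
roi=np.zeros(im.shape[:2],bool);roi[100:300,150:420]=1
white=(hsv[:,:,2]>150)&(hsv[:,:,1]<60)&roi
print("green",pol((hsv[:,:,0]>45)&(hsv[:,:,0]<75)&(hsv[:,:,1]>80)&roi,.045,.035,.06),"arrow",[pol(white,z,.025,.0325) for z in(.049,.055)])
E
python3 arrow.py
```

```text
11.1 [ 3.14051508e+00 -1.04793797e-03 -3.49655905e-01]
green (np.int64(342), np.float64(-0.233), np.float64(0.0474)) arrow [(np.int64(181), np.float64(-0.235), np.float64(0.0287)), (np.int64(197), np.float64(-0.239), np.float64(0.0286))]
```

>>> step_arm --motion '[[[0, 0, 0], -0.05], [[0, 0, 0], -0.08], [[0, 0, -0.1], -0.08], [[0, 0, -0.3], -0.08], [[0, 0, -0.6], -0.08], [[0, 0, -1.0], -0.08], [[-0.4, 0, -1.3], -0.08], [[-0.9, 0, -1.4], -0.08], [[-1.0, 0, -1.4], -0.08], [[-1.0, 0, -1.4], -0.08]]'

```text
time: 12.4
tool_pos: [0.6019, -0.1799, 0.2167]
tool_rot: [-3.141, -0.001, -0.27]
contact_force: [-0.0, 0.9, 0.1]
opening: 0.0219
grip_force: 30.0
```

```bash
cat >> arrow.py <<'E'
for r0,r1 in((.0235,.026),(.026,.028),(.028,.030)): print(r0,pol(white,.05,r0,r1))
b=[b[0] for b in blobs(im,*BLUE,100)[0]];print(b); u=np.mean(b,0); 
print(slot(d,u),plane(d,u,.061))
x,y=u.astype(int);cv2.imwrite("pics/a7.png",cv2.resize(im[max(0,y-70):y+50,x-60:x+60],(600,600),interpolation=2))
E
python3 arrow.py
```

```text
12.4 [-3.14126630e+00 -7.96132472e-04 -2.70078879e-01]
green (np.int64(0), np.float64(nan), np.float64(nan)) arrow [(np.int64(108), np.float64(-0.235), np.float64(0.0281)), (np.int64(103), np.float64(-0.234), np.float64(0.028))]
0.0235 (np.int64(31), np.float64(-0.213), np.float64(0.0249))
0.026 (np.int64(35), np.float64(-0.238), np.float64(0.0271))
0.028 (np.int64(35), np.float64(-0.249), np.float64(0.0291))
[array([302. , 134.1]), array([275.6, 136. ])]
(39, array([ 0.65747467, -0.20349542]), np.float64(2.9243635497967313)) [ 0.65835554 -0.20085093  0.061     ]arrow.py:7: RuntimeWarning: Mean of empty slice.
  r=np.hypot(*P.T);a=np.arctan2(P[:,1],P[:,0]);k=(r>r0)&(r<r1)&(abs(a+.235)<.25);return k.sum(),a[k].mean().round(3),r[k].mean().round(4)
  ret = ret.dtype.type(ret / rcount)
```

View pics/a7.png

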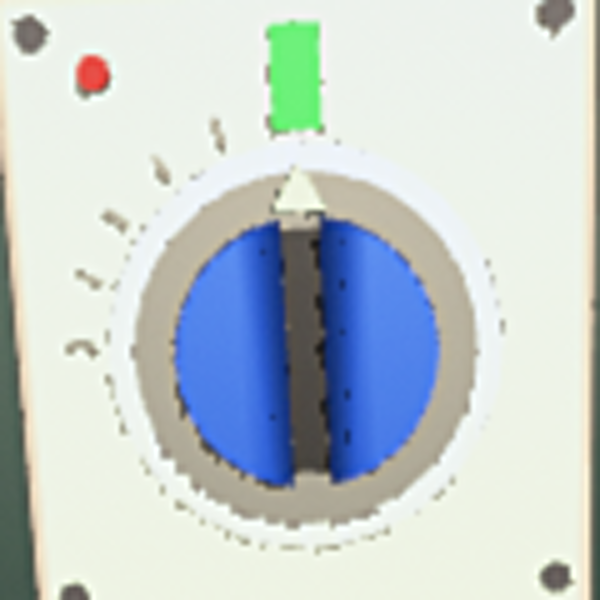

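Head centre is at crop (306,348), arrow at (298,192) and green mark at (295,76). They are collinear within about 1°, so the trimmer is set. Next, back to the stand.

Run:
```python
from h import *
move((.39,.046,.217),.4)
```

```text
units [-4.414 -2.689 -0.013] spin -0.67
```

>>> step_arm --motion '[[[-0.4, -0.25, 0], 0], [[-1.0, -0.6, 0], -0.07], [[-1.6, -1, 0], -0.15], [[-2.2, -1.4, 0], -0.25], [[-2.8, -1.7, 0], -0.35], [[-3.4, -2.1, 0], -0.45], [[-3.9, -2.4, 0], -0.55], [[-4.3, -2.6, 0], -0.63], [[-4.41, -2.69, 0], -0.67], [[-4.41, -2.69, 0], -0.67]]'

```text
time: 13.7
tool_pos: [0.3906, 0.0459, 0.2162]
tool_rot: [3.141, -0.001, 0.4]
contact_force: [1.1, -0.6, -0.7]
opening: 0.0221
grip_force: 30.0
```

>>> step_arm --motion '[[[0, 0, 0], 0], [[0, 0, 0], 0]]'

```text
time: 13.95
tool_pos: [0.3903, 0.0454, 0.216]
tool_rot: [3.141, 0.0, 0.398]
contact_force: [0.5, -0.7, -0.7]
opening: 0.0215
grip_force: 30.0
```

Run:
```python
from h import *
s=robot.observe();d=look("wrist");im=d["im"];print(s["time"],s["tool_pos"],s["tool_rot"])
u=proj(d,(.441,.0735,.058));print("pred",u)
B,m,l=blobs(im,(8,50,120),(20,200,255),200);print([(b[0].tolist(),b[1].tolist()) for b in B])
cv2.imwrite("pics/w8.png",im)
```

```text
13.95 [0.39032884 0.04541551 0.21597884] [3.14148177e+00 1.60313795e-04 3.98350447e-01]
pred [276.42058658 138.53597345]
[([272.3, 134.3], [230, 89, 89, 92, 4983]), ([306.0, 230.7], [287, 212, 40, 40, 961]), ([254.1, 235.2], [237, 222, 40, 31, 729]), ([264.7, 326.1], [255, 318, 21, 17, 344]), ([298.1, 325.9], [288, 318, 21, 17, 348])]
```

View pics/w8.png

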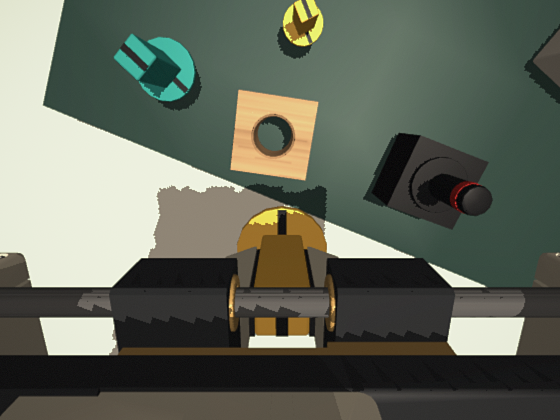

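The hole's mouth is centred at (273.5,135) in the block's top, whose corner mean is (273.5,136).

Run:
```python
from h import *
d=look("wrist");c=plane(d,(273.5,135.3),.058);print(c);move((c[0],c[1],.0955),.4)
```

```text
[0.44247414 0.07714028 0.058     ]
units [ 1.01  -0.146  2.008] spin -0.001
```

>>> step_arm --motion '[[[0.4, -0.1, 0], 0], [[0.8, -0.15, 0], 0], [[1.0, -0.15, 0], 0], [[1.0, -0.15, 0.3], 0], [[1.0, -0.15, 0.7], 0], [[1.0, -0.15, 1.1], 0], [[1.0, -0.15, 1.5], 0], [[1.0, -0.15, 1.8], 0], [[1.0, -0.15, 1.95], 0], [[1.0, -0.15, 2.01], 0]]'

```text
time: 15.3
tool_pos: [0.4415, 0.0774, 0.0953]
tool_rot: [-3.142, 0.0, 0.4]
contact_force: [-0.9, -0.5, -0.9]
opening: 0.022
grip_force: 30.0
```

>>> step_arm --motion '[[[0, 0, 0], 0], [[0, 0, 0], 0], [[0, 0, 0], 0]]'

```text
time: 15.68
tool_pos: [0.4418, 0.0776, 0.0959]
tool_rot: [3.141, -0.001, 0.4]
contact_force: [-0.2, 0.2, -0.6]
opening: 0.0217
grip_force: 30.0
```

>>> step_arm --motion '[[[0, 0, 0.02], 0], [[0, 0, 0.03], 0], [[0, 0, 0.03], 0]]'

```text
time: 16.05
tool_pos: [0.4415, 0.0776, 0.0937]
tool_rot: [3.141, -0.0, 0.4]
contact_force: [-0.3, 0.3, -0.2]
opening: 0.022
grip_force: 30.0
```

>>> step_arm --motion '[[[0, 0, 0], 0], [[0, 0, 0], 0], [[0, 0, 0], 0], [[0, 0, 0], 0], [[0, 0, 0], 0], [[0, 0, 0], 0], [[0, 0, 0], 0], [[0, 0, 0], 0], [[0, 0, 0], 0], [[0, 0, 0], 0]]' --hand 0

```text
time: 17.3
tool_pos: [0.4415, 0.0775, 0.0937]
tool_rot: [3.141, 0.0, 0.4]
contact_force: [-0.4, 0.2, -0.4]
opening: 0.0918
grip_force: 0.0
```

>>> step_arm --motion '[[[0, 0, -0.2], 0], [[0, 0, -0.6], 0], [[0, 0, -1.1], 0], [[0, 0, -1.7], 0], [[0, 0, -2.3], 0], [[0, 0, -2.3], 0], [[0, 0, -2.3], 0], [[0, 0, -2.3], 0]]'

```text
time: 18.3
tool_pos: [0.4409, 0.0776, 0.2308]
tool_rot: [-3.141, 0.002, 0.4]
contact_force: [-0.1, -0.2, -0.7]
opening: 0.0917
grip_force: 0.0
```

Run:
```python
from h import *
s=robot.observe();d=look("wrist");im=d["im"];print(s["time"],s["tool_pos"],s["contact_force"],s["opening"])
print("pred top",proj(d,(.4418,.0776,.124)),"flange",proj(d,(.4418,.0776,.064)))
hsv=cv2.cvtColor(im,cv2.COLOR_BGR2HSV);dk=(hsv[:,:,2]<60)
B=blobs(im,(20,100,60),(35,255,255),60)[0];print([(b[0].tolist(),b[1].tolist()) for b in B])
t=look("top");print([(b[0].tolist(),b[1].tolist()) for b in blobs(t["im"],*YEL,15)[0]])
print([(b[0].tolist(),b[1].tolist()) for b in blobs(look("scene")["im"],*YEL,15)[0]])
```

```text
18.3 [0.44087952 0.0775606  0.2308384 ] [-0.13909493 -0.21724022 -0.7052624 ] 0.09172297830584636
pred top [284.02994266 214.47866763] flange [283.67946306 196.90437357]
[([312.1, 94.1], [293, 76, 37, 39, 873]), ([281.0, 181.2], [256, 169, 53, 29, 736]), ([273.9, 201.9], [269, 199, 13, 8, 70]), ([290.3, 201.7], [284, 199, 13, 7, 73])]
[([395.8, 114.6], [387, 107, 18, 16, 152]), ([184.6, 226.7], [176, 220, 17, 16, 149])]
[([125.8, 241.3], [118, 238, 16, 7, 91]), ([381.7, 246.2], [377, 243, 10, 8, 43]), ([393.3, 248.3], [388, 245, 12, 7, 44]), ([368.6, 270.4], [367, 268, 4, 6, 16]), ([372.8, 270.2], [371, 268, 4, 6, 16]), ([363.0, 281.7], [360, 275, 9, 13, 57]), ([372.4, 284.8], [370, 283, 6, 5, 21])]
```

Checks after release: the flange's front edge is at row 169 and the handle top's at row 199, where an upright, seated tool should show them. The gripper is open and clear.

```bash
python3 -c "
from cell import robot
print(robot.hand_in())"
```

```text
the job is handed in; nothing more can be done
None
```

The job is handed in at about 18 s: the blue trimmer's arrow points at the green mark to within about 1° in the wrist view, and the yellow tool is released upright in its stand with the gripper clear.

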